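# Set four conical flasks on their stirrers

### The arm

A 6-joint arm with a two-finger parallel gripper is mounted at the origin on the work surface. World frame = base frame: x ahead of the robot, y to its left, z up, the work surface at z = 0. Lengths are in mm, angles in rad, forces in N, time in s.
With the tool pointing down it reaches from about 350 to 875 mm from the base axis. Payload 4.2 kg.
Tool frame: the origin (TCP) lies at the very end of the fingers, on their centre line; the grasp point (between the pads) lies 19 mm behind it (arm.tcp_to_grasp is the x of the grasp point in the tool frame, in mm); x points along the fingers, z is the direction in which the jaws open and shut, and the axes are right-handed (so a half turn about x gives the same grasp; the last joint's range is limited). The gripper opens to 85 mm and grips with 20 to 120 N. Pads are 22 mm wide; open, the fingers measure 114 mm over their backs; the gripper's body (76 mm by 85 mm) begins 54 mm behind the grasp point. The pads swing forward as they close: fully open they stand 13 mm farther back than shut.
Start: joints at [-0.941, 0.385, 0.008, 0, -1.194, -0.259], TCP at [226.49, -582.496, 231.312] pointing down, gripper open.
Joint ranges: [-3.14, 3.14], [-1.21, 2.06], [-1.07, 1.41], [-3.16, 2.05], [-2.99, -0.16], [-3.1, 3.1]. Speed limits (rad/s): [2.79, 2.79, 3.14, 3.14, 3.14, 3.14].

### API

Orientations are given as a unit quaternion [x, y, z, w].
In Python, from bench import status, get_image, job, arm gives the robot as it stands.
- The arm moves only by the tool apply_moves, never from a script. Its argument "targets" is text: rows parted by semicolons, each of 5 numbers parted by spaces: the shift along the tool's x, y, z in mm, then the turn about the tool's x in degrees, then the gripper's target within -1 to 1 (shut at 1, half-way at 0, fully open at -1). In form: dx dy dz spin hand; .... A call has 1 to 10 rows; each row is the pose to reach, as a shift and turn from the pose commanded when the call began, along the tool's axes at that moment; what a row does not reach only later rows make up. A row lasts 1/12 s, in which the tool goes at most 41.7 mm and 7.16 degrees, less where a joint would pass 70% of its speed; a pose out of reach is approached as far as the arm can. A call with a gripper value outside its range is refused whole. The fingers move at their own pace and stop on an object; the grip force is fixed at half the most. Time passes only in rows, so rows that repeat a pose let the fingers close. It gives the time, the measured TCP pose, the force and the opening at its end, in the units of the state.
- status.read_state(): the state, without advancing time (a new reading comes with each control period).
- get_image(name): name is "scene" or "top"; returns a dict with "img" (384x512x3 uint8, red, green, blue), "mtx" (3x3 intrinsics, pixels), "world_from_camera" (4x4, takes a point from camera to world coordinates). Camera axes: x right, y down, z forward; pixel columns grow to the right and rows downward; lengths in mm; the calibration is good to about 2 mm. A picture is of the moment at which its call begins. There is no depth.
- job.job_done(): hands the job in, once; it reports no verdict.
The state is a dict: "clock": time; "joints": joint angles; "joint_vel": joint speeds; "joint_efforts": joint torques, N m; "position": TCP position; "ee_rot": TCP orientation; "contact_force": force on the tool from outside, world axes, zero at the start; "wrist_torque": the same for the moment, N m; "gripper_width": finger opening in mm.
Only numpy, scipy, OpenCV 4.12 (cv2) and the standard library are available. Lean on these libraries where they do the work, as an engineer would, in place of code of your own. Each camera call takes 0.05 s, during which the arm holds its last target.

### The job

Stand each of the four stoppered conical flasks upright in the middle of the magnetic stirrer that suits its size: the largest flask on the largest stirrer, the next on the next, down to the smallest on the smallest. The bigger ones must stir longer, so place the largest first and work down in order of size. Set each flask down without dropping it, keep it upright throughout, and leave the brown bottle and the beaker standing where they are.

Things in the scene. Friction and masses are not known exactly. Their poses are not given: they have to be found in the camera images.
- flask_xl: The largest of the four conical (Erlenmeyer) flasks, brown glass with a black rubber stopper, loose, standing upright. Base 84 mm across; the cone narrows to the straight upright neck, 34 mm across, which runs from 100 to 142 mm above the base; the stopper, 30 mm across, stands 12 mm above that. About 260 g. Grip it by the neck. Origin: centre of its underside; z up.
- flask_l: The second-largest of the four conical (Erlenmeyer) flasks, brown glass with a black rubber stopper, loose, standing upright. Base 67 mm across; the cone narrows to the straight upright neck, 28 mm across, which runs from 78 to 114 mm above the base; the stopper, 24 mm across, stands 12 mm above that. About 150 g. Grip it by the neck. Origin: centre of its underside; z up.
- flask_m: The second-smallest of the four conical (Erlenmeyer) flasks, brown glass with a black rubber stopper, loose, standing upright. Base 53 mm across; the cone narrows to the straight upright neck, 22 mm across, which runs from 57 to 87 mm above the base; the stopper, 18 mm across, stands 12 mm above that. About 90 g. Grip it by the neck. Origin: centre of its underside; z up.
- flask_s: The smallest of the four conical (Erlenmeyer) flasks, brown glass with a black rubber stopper, loose, standing upright. Base 42 mm across; the cone narrows to the straight upright neck, 18 mm across, which runs from 43 to 70 mm above the base; the stopper, 14 mm across, stands 12 mm above that. About 60 g. Grip it by the neck. Origin: centre of its underside; z up.
- stirrer_xl: The largest of the four slim round magnetic stirrers, fixed to the bench: white housing 136 mm across with a flat steel plate 124 mm across on top, its face 25 mm above the bench. A small grey control pod with a black dial, 16 to 20 mm high, sticks out 14 mm at its own -x side. Origin: on the plate's axis, at bench level; z up.
- stirrer_l: The second-largest of the four slim round magnetic stirrers, fixed to the bench: white housing 114 mm across with a flat steel plate 102 mm across on top, its face 25 mm above the bench. A small grey control pod with a black dial, 16 to 20 mm high, sticks out 14 mm at its own -x side. Origin: on the plate's axis, at bench level; z up.
- stirrer_m: The second-smallest of the four slim round magnetic stirrers, fixed to the bench: white housing 94 mm across with a flat steel plate 82 mm across on top, its face 25 mm above the bench. A small grey control pod with a black dial, 16 to 20 mm high, sticks out 14 mm at its own -x side. Origin: on the plate's axis, at bench level; z up.
- stirrer_s: The smallest of the four slim round magnetic stirrers, fixed to the bench: white housing 76 mm across with a flat steel plate 64 mm across on top, its face 25 mm above the bench. A small grey control pod with a black dial, 16 to 20 mm high, sticks out 14 mm at its own -x side. Origin: on the plate's axis, at bench level; z up.
- bottle: Bystander, not to be moved: upright, straight-sided brown bottle with a black cap and a paper label, 60 mm across, 120 mm high, loose. Origin: centre of its underside. Other bystanders in the working area are under 25 mm high.
- beaker: Bystander, not to be moved: open, empty clear glass beaker, 70 mm across the rim, 90 mm high, loose. Origin: centre of its underside.

How it is judged:
By the outcome, as a careful person would: the job done as asked, in the order asked, and still so for the second after the job is handed in, with the robot touching nothing.
It also fails if it takes over 122 s, if anything falls off the work surface, if the arm or the gripper's body presses on something with over 40 N, if the wrist force passes 120 N, or if a joint passes its speed limit or range.

## Working session

There is one attempt and no reset: what is moved stays moved. The work goes in short steps, Python scripts to look and compute and a tool call to move; the robot and the scene stay as the last step left them, time stands still between calls to the robot, and variables do not carry over. Pictures are saved under pics/ and viewed, and the job is handed in when it is done.

Besides the shell and the picture viewer there is one more tool, called after ">>>" as name(argument=value, ...) on one line, values as JSON. apply_moves: Moves the arm, as the interface text tells. Its arguments: {"type":"object","properties":{"targets":{"type":"string"}},"required":["targets"]}

```bash
ls; mkdir -p pics; python3 - <<'E'
from bench import status,get_image,arm
import cv2
print(status.read_state())
for n in("scene","top"):
    d=get_image(n);cv2.imwrite(f"pics/{n}0.png",d["img"][:,:,::-1]);print(d["mtx"],d["world_from_camera"])
print([a for a in dir(arm) if a[0]!='_'])
E
```

```text
pics
{'clock': 0.0, 'joints': array([-9.41415731e-01,  3.85546897e-01,  6.59814069e-03, -4.88255233e-04,
       -1.19399745e+00, -2.58565962e-01]), 'joint_vel': array([-0.00017434, -0.00076279,  0.00046122,  0.00013888,  0.00179672,
       -0.00183167]), 'joint_efforts': array([ 6.13780030e-04, -3.92289305e+01,  1.88396412e+01,  4.18592378e+00,
       -4.61705917e-03,  1.13764324e-05]), 'position': array([ 226.26074565, -581.96834664,  230.21817725]), 'ee_rot': array([-0.58290525,  0.39890381,  0.58423025,  0.39971519]), 'contact_force': array([ 0.27687324, -0.74276359, -0.07978897]), 'wrist_torque': array([ 0.03923402, -0.03384605, -0.00321293]), 'gripper_width': 85.46847050057248}
[[490.6391871    0.         247.75779143]
 [  0.         490.6391871  196.95902369]
 [  0.           0.           1.        ]] [[-3.97717565e-01  7.56895849e-01 -5.18584045e-01  1.16448611e+03]
 [ 9.17393808e-01  3.19142275e-01 -2.37774705e-01  3.09527304e+02]
 [-1.44685952e-02 -5.70312968e-01 -8.21300054e-01  1.04782862e+03]
 [ 0.00000000e+00  0.00000000e+00  0.00000000e+00  1.00000000e+00]]
[[441.59330251   0.         257.76927955]
 [  0.         441.59330251 189.80698866]
 [  0.           0.           1.        ]] [[ 1.53332777e-02 -9.86151551e-01  1.65136335e-01  2.82435530e+02]
 [-9.99836440e-01 -1.35378579e-02  1.19924558e-02 -4.37467378e+00]
 [-9.59078667e-03 -1.65293209e-01 -9.86197836e-01  1.46581192e+03]
 [ 0.00000000e+00  0.00000000e+00  0.00000000e+00  1.00000000e+00]]
['IKError', 'tcp_to_grasp']
```

View pics/scene0.png

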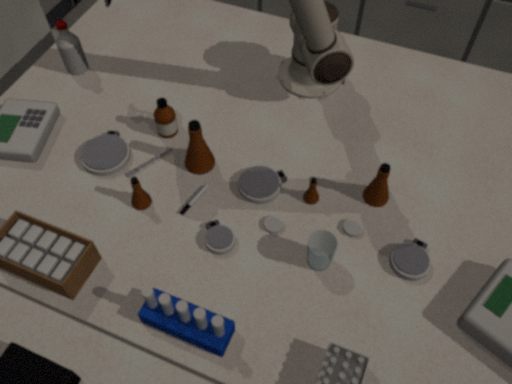

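View pics/top0.png

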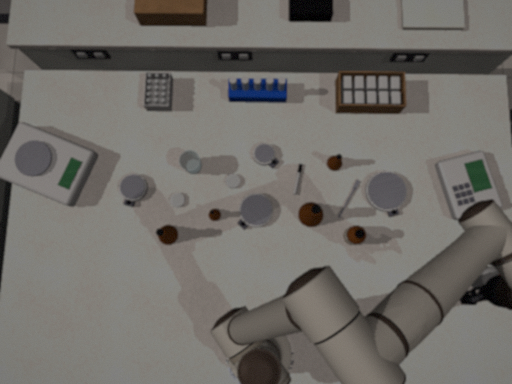

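The scene view shows brown flasks at about (199,150), (377,187), (140,195) and (312,192), with the bottle at (165,118) and the beaker at (321,250). The stirrers are at (106,153), (260,183), (410,260) and (220,237). The top view shows the same layout. Next I'll enlarge both views.

```bash
python3 - <<'E'
import cv2
a=cv2.imread("pics/scene0.png")[90:290,70:440]
cv2.imwrite("pics/sc_z.png",cv2.convertScaleAbs(cv2.resize(a,None,fx=2.15,fy=2.15,interpolation=cv2.INTER_CUBIC),alpha=1.5))
a=cv2.imread("pics/top0.png")[135:255,110:420]
cv2.imwrite("pics/top_z.png",cv2.convertScaleAbs(cv2.resize(a,None,fx=2.5,fy=2.5,interpolation=cv2.INTER_CUBIC),alpha=1.5))
E
```

```text
(no output)
```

View pics/sc_z.png

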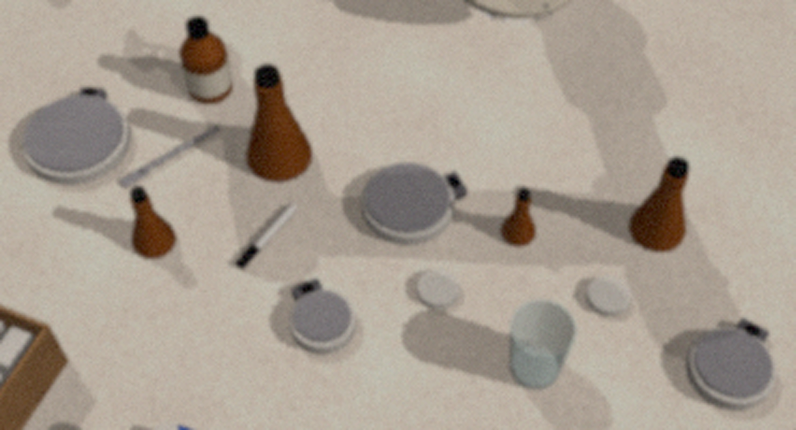

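View pics/top_z.png

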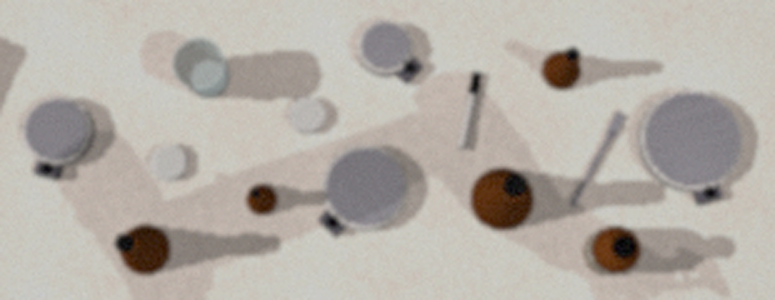

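```bash
cat > h.py <<'E'
import numpy as np,cv2
from bench import get_image
def grab():
    return {n:get_image(n) for n in("scene","top")}
def ray(d,uv,z):
    uv=np.asarray(uv,float)
    M=d["mtx"];W=d["world_from_camera"]
    c=np.array([(uv[0]-M[0,2])/M[0,0],(uv[1]-M[1,2])/M[1,1],1])
    r=W[:3,:3]@c;o=W[:3,3]
    return o+(z-o[2])/r[2]*r
def proj(d,p):
    q=np.linalg.inv(d["world_from_camera"])@np.append(p,1)
    q=d["mtx"]@q[:3];return q[:2]/q[2]
def masks(img):
    im=cv2.GaussianBlur(img,(3,3),0).astype(int)
    r,g,b=im[...,0],im[...,1],im[...,2]
    return dict(brown=((r-b>35)&(r>1.8*b)), blue=((b-r>2)&(r>50)&(b-r<40)), dark=(im.max(2)<35))
def blobs(m,amin,win):
    n,l,s,c=cv2.connectedComponentsWithStats(m.astype(np.uint8),connectivity=4)
    return [(i,s[i],c[i],l==i) for i in range(1,n) if s[i][4]>=amin and win[0]<c[i][0]<win[1] and win[2]<c[i][1]<win[3]]
WIN=dict(scene=(70,440,90,290),top=(110,420,140,255))
E
python3 - <<'E'
from h import *
D=grab()
for n,d in D.items():
    m=masks(d["img"])
    for k in m:
        for i,s,c,l in blobs(m[k],15,WIN[n]):
            z=25 if k=="blue" else 0
            ex=""
            if k=="blue":
                ct=max(cv2.findContours(l.astype(np.uint8),0,cv2.CHAIN_APPROX_NONE)[0],key=len)[:,0]
                P=np.array([ray(d,p,25)[:2] for p in ct]).astype(np.float32)
                if len(P)>5:ex=(np.round(cv2.minEnclosingCircle(P)[0]),cv2.minEnclosingCircle(P)[1]*2, np.round(cv2.fitEllipse(P)[1]),np.round(cv2.fitEllipse(P)[0],1))
            print(n,k,s[:5],np.round(c,1),np.round(ray(d,c,z)[:2]),ex)
E
```

```text
scene brown [155 106  20  18 259] [164.9 114.8] [ 327. -337.] 
scene brown [187 129  27  45 731] [199.8 154.7] [ 424. -173.] 
scene brown [370 172  18  34 356] [380.5 191.9] [354. 319.] 
scene brown [134 184  17  25 293] [140.7 197.9] [ 614. -250.] 
scene brown [306 184  13  20 144] [312.6 194.8] [431. 159.] 
scene brown [ 59 241  40  56 722] [ 79.8 270.8] [ 853. -276.] 
scene dark [158  99   8   9  65] [161.4 103.2] [ 289. -370.] 
scene dark [190 121   9  10  77] [193.9 125.8] [ 333. -238.] 
scene dark [380 165   9   8  59] [384.3 168.5] [274. 308.] 
scene dark [132 178   5   6  26] [134.  180.7] [ 572. -295.] 
scene dark [312 179   4   5  15] [313.3 180.7] [387. 146.] 
scene dark [181 205   8   8  29] [184.5 208.6] [ 599. -129.] 
scene dark [210 222   6   4  17] [212.4 223.6] [612. -43.] 
scene dark [417 241   6   5  20] [419.4 243.2] [466. 444.] 
top brown [328 157  11  12  94] [332.9 162.6] [ 625. -240.] 
top brown [300 205  19  20 239] [307.2 214.8] [ 446. -152.] 
top brown [347 227  15  16 130] [353.1 235.2] [ 380. -304.] 
top brown [160 237   6   5  16] [162.3 238.8] [359. 327.] 
top blue [188 163  12  10  59] [194.9 168.2] [594. 224.] (array([600., 229.]), 40.194091796875, array([24., 38.]), array([595. , 225.2]))
top dark [312 205   9   9  63] [315.7 208.9] [ 466. -181.] 
top dark [158 229   6   7  31] [160.5 232. ] [382. 334.] 
top dark [356 229   9   9  62] [359.7 233.2] [ 387. -326.]
```

```bash
python3 - <<'E'
from h import *
D=grab()
for n,pts in dict(scene=[(106,153),(260,183),(220,237),(410,260),(230,215),(90,120),(277,225),(312,197)],top=[(387,191),(257,210),(265,154),(134,187),(280,240),(214,214),(168,235)]).items():
    im=cv2.GaussianBlur(D[n]["img"],(5,5),0)
    for p in pts: print(n,p,im[p[1],p[0]])
E
```

```text
scene (106, 153) [82 79 80]
scene (260, 183) [71 68 68]
scene (220, 237) [82 79 80]
scene (410, 260) [77 73 75]
scene (230, 215) [127 120 111]
scene (90, 120) [125 117 108]
scene (277, 225) [112 107 102]
scene (312, 197) [57 27  7]
top (387, 191) [89 87 90]
top (257, 210) [82 79 83]
top (265, 154) [90 87 91]
top (134, 187) [87 84 88]
top (280, 240) [135 133 127]
top (214, 214) [42 23  8]
top (168, 235) [41 22  9]
```

```bash
cat >> h.py <<'E'
def circ(P):
    P=np.asarray(P);A=np.c_[2*P,np.ones(len(P))];s=np.linalg.lstsq(A,(P**2).sum(1),rcond=None)[0]
    return s[:2],np.sqrt(s[2]+s[:2]@s[:2])
def masks2(n,img):
    im=cv2.GaussianBlur(img,(0,0),1.0).astype(float)
    r,g,b=im[...,0],im[...,1],im[...,2]
    gmx=im.max(2)
    lo=105 if n=="scene" else 112
    pl=(r-b<(9 if n=="scene" else 4.5))&(gmx<lo)&(gmx>55)
    pl=cv2.morphologyEx(pl.astype(np.uint8),cv2.MORPH_OPEN,np.ones((3,3),np.uint8))
    return dict(brown=(r-b>13)&(r>1.6*b)&(r<105),plate=pl,dark=gmx<36)
E
python3 - <<'E'
from h import *
D=grab()
for n,d in D.items():
    m=masks2(n,d["img"])
    v=d["img"][:,:,::-1].copy()
    v[m["brown"]]=(0,0,255);v[m["plate"]>0]=(255,0,0);v[m["dark"]]=(0,255,0)
    w=WIN[n];v=v[w[2]:w[3],w[0]:w[1]];cv2.imwrite(f"pics/m_{n}.png",cv2.resize(v,None,fx=2.1,fy=2.1))
    for i,s,c,l in blobs(m["plate"],120,WIN[n]):
        ct=max(cv2.findContours(l.astype(np.uint8),0,cv2.CHAIN_APPROX_NONE)[0],key=len)
        ct=cv2.convexHull(ct)[:,0]
        P=np.array([ray(d,p,25)[:2] for p in ct]).astype(np.float32)
        print(n,"plate",s,np.round(c,1),ray(d,c,25)[:2].round(1),"circ",*[np.round(x,1) for x in circ(P)],"ell",np.round(cv2.fitEllipse(P)[0],1),np.round(cv2.fitEllipse(P)[1],1))
    for k in("brown","dark"):
      for i,s,c,l in blobs(m[k],8,WIN[n]): print(n,k,s,np.round(c,1))
E
```

```text
scene plate [  81  132   47   42 1432] [103.9 152.6] [ 536.  -405.9] circ [ 533.8 -405.1] 68.4 ell [ 534.1 -406.3] [127.3 145.9]
scene plate [ 238  166   45   37 1207] [258.6 183.2] [468.  22.] circ [467.2  22.4] 57.0 ell [466.4  22.4] [108.3 120.9]
scene plate [205 222  29  31 594] [218.8 237.2] [653.7  -4. ] circ [653.1  -5.6] 36.8 ell [652.9  -4.8] [66.3 83.7]
scene plate [307 231  30  40 891] [321.4 250.8] [592.8 234.4] circ [591.2 230.8] 48.2 ell [590.8 233.1] [ 66.7 112.4]
scene plate [ 389  242   41   37 1133] [408.9 259.6] [535.7 428.2] circ [535.2 428.1] 47.2 ell [534.5 428.6] [ 86.9 103.2]
scene brown [154 105  21  20 323] [164.1 115. ]
scene brown [185 127  30  47 917] [198.3 154. ]
scene brown [163 134  12   3  16] [169.2 135.5]
scene brown [363 169  26  38 647] [377.3 190.3]
scene brown [132 182  19  28 365] [139.9 197.4]
scene brown [304 182  15  22 229] [311.4 194.1]
scene dark [158  99   8  10  64] [161.5 103.4]
scene dark [190 121   9  10  75] [193.9 126. ]
scene dark [381 165   8   8  56] [384.5 168.5]
scene dark [279 173   4   4  12] [280.7 174.3]
scene dark [132 1
[... 510 characters left out ...]
 ] circ [ 523. -411.] 65.8 ell [ 523.  -410.9] [125.4 140. ]
top plate [120 175  27  27 549] [132.8 187.3] [526.4 428.1] circ [525.8 428.3] 44.4 ell [525.9 428.3] [87.  90.9]
top plate [240 194  32  32 825] [255.5 209.7] [457.2  19.4] circ [457.   19.7] 53.4 ell [456.9  20. ] [103.3 110.5]
top brown [328 157  13  13 138] [334.1 162.7]
top brown [299 203  24  23 374] [309.5 215. ]
top brown [209 210  11  10  77] [214.5 214.8]
top brown [159 226  18  18 241] [168.1 234.7]
top brown [347 227  18  17 200] [354.7 235.1]
top dark [312 205   9   9  63] [315.7 208.9]
top dark [166 228   6   3  12] [168.3 228.8]
top dark [356 229   8   9  61] [359.6 233.2]
top dark [158 230   6   6  29] [160.6 232.1]
```

View pics/m_scene.png

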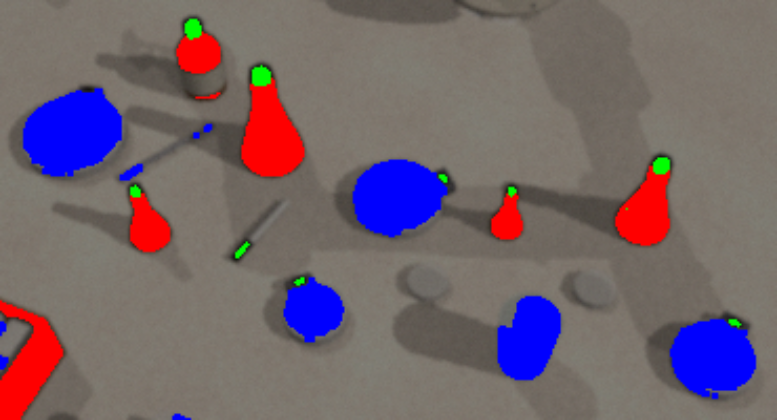

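View pics/m_top.png

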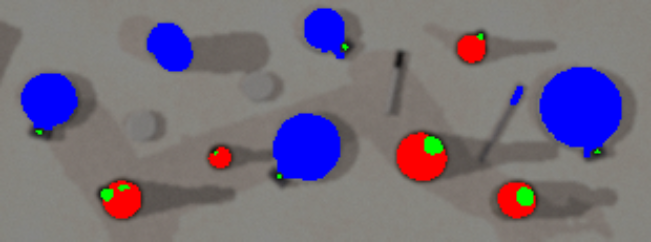

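```bash
python3 - <<'E'
import cv2,numpy as np
def crop(f,c,h=30):
    a=cv2.imread(f)[c[1]-h:c[1]+h,c[0]-h:c[0]+h];return cv2.convertScaleAbs(cv2.resize(a,(290,290),interpolation=cv2.INTER_NEAREST),alpha=1.7)
s="pics/scene0.png";t="pics/top0.png"
cv2.imwrite("pics/st.png",np.vstack([np.hstack([crop(s,(106,153)),crop(s,(260,183))]),np.hstack([crop(t,(387,191)),crop(t,(257,210))])]))
im=cv2.imread(s)
print(im[130:178,104].tolist()[::1])
E
```

```text
[[104, 112, 122], [109, 117, 124], [96, 104, 110], [86, 92, 99], [84, 87, 90], [84, 85, 90], [82, 80, 83], [82, 79, 83], [83, 80, 83], [83, 82, 84], [84, 83, 85], [82, 81, 84], [84, 83, 86], [85, 84, 86], [78, 75, 77], [80, 81, 84], [80, 79, 82], [82, 81, 86], [80, 78, 81], [83, 83, 86], [76, 75, 79], [81, 79, 82], [82, 80, 85], [84, 81, 84], [81, 79, 83], [81, 79, 82], [81, 79, 80], [79, 81, 82], [80, 80, 84], [76, 77, 80], [80, 81, 83], [83, 80, 84], [78, 78, 81], [83, 83, 86], [80, 79, 82], [80, 78, 82], [79, 77, 81], [77, 77, 79], [72, 72, 76], [76, 79, 81], [87, 93, 96], [94, 97, 102], [82, 87, 89], [78, 80, 84], [74, 78, 83], [79, 85, 88], [89, 95, 101], [96, 106, 112]]
```

View pics/st.png

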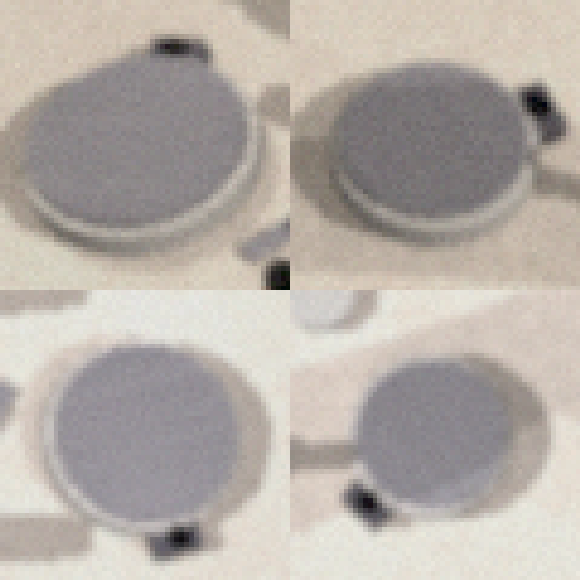

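```bash
cat >> h.py <<'E'
def plates(n,d,tg,sig=1.2):
    im=cv2.GaussianBlur(d["img"],(0,0),sig).astype(float)
    r,g,b=im[...,0],im[...,1],im[...,2]
    pl=((g-b<tg)&(im.max(2)<(100 if n=="scene" else 112))&(im.max(2)>50)).astype(np.uint8)
    pl=cv2.morphologyEx(pl,cv2.MORPH_OPEN,cv2.getStructuringElement(cv2.MORPH_ELLIPSE,(11,11)))
    out=[]
    for i,s,c,l in blobs(pl,200,WIN[n]):
        ct=max(cv2.findContours(l.astype(np.uint8),0,cv2.CHAIN_APPROX_NONE)[0],key=len)[:,0]
        P=np.array([ray(d,p,25)[:2] for p in ct])
        c2,R=circ(P)
        for _ in range(5):
            e=np.hypot(*(P-c2).T)-R; k=np.abs(e)<max(3,1.5*e.std()); c2,R=circ(P[k])
        out.append((c,ray(d,c,25)[:2],c2,R))
    return out
E
python3 - <<'E'
from h import *
D=grab()
for n,ts in(("scene",(0,1.5,3)),("top",(-2,-1,0))):
  for t in ts:
    for o in plates(n,D[n],t): print(n,t,*[np.round(x,1) for x in o])
E
```

```text
scene 1.5 [104.  151.5] [ 532.4 -408. ] [ 532.  -408.4] 58.9
scene 1.5 [259.1 181.6] [462.8  21.3] [461.9  20.8] 47.8
scene 1.5 [218.9 236.5] [651.8  -4.5] [652.3  -3.6] 29.4
scene 1.5 [410.8 258.3] [530.6 431.5] [530.  431.1] 39.1
scene 3 [104.  151.7] [ 533.1 -407.7] [ 531.9 -408.3] 60.7
scene 3 [259.2 181.8] [463.1  21.8] [462.7  20.9] 49.3
scene 3 [219.1 236.6] [651.9  -4. ] [651.7  -3.7] 31.0
scene 3 [410.6 258.4] [531.1 431.2] [530.4 430.8] 40.5
top -2 [386.7 190.3] [ 527.9 -412.1] [ 528.1 -412.1] 55.7
top -2 [131.9 186.3] [529.7 431.4] [529.8 431.4] 34.2
top -2 [255.7 209.5] [458.1  19.1] [458.5  19.1] 44.6
top -1 [263.8 152.9] [649.3  -5. ] [649.4  -5.1] 27.5
top -1 [386.6 190.4] [ 527.5 -411.9] [ 527.9 -411.8] 57.8
top -1 [132.1 186.6] [528.8 430.7] [528.8 430.7] 36.7
top -1 [255.6 209.4] [458.3  19.2] [458.6  19.2] 46.9
top 0 [263.9 153.2] [648.5  -5.4] [648.6  -5.3] 29.0
top 0 [386.7 190.4] [ 527.4 -412.2] [ 527.8 -412.2] 59.7
top 0 [132.3 186.7] [528.5 430. ] [528.7 430. ] 38.8
top 0 [255.5 209.6] [457.8  19.6] [458.1  19.6] 48.9
```

```bash
cat >> h.py <<'E'
FL=dict(xl=(84,154,142),l=(67,126,114),m=(53,99,87),s=(42,82,70))
from scipy.optimize import least_squares
def flaskmeas(n,d,brown_c,dark_c,name,zb=0):
    """stopper ray and base circle (known radius) fit"""
    R=FL[name][0]/2;H=FL[name][1]
    sp=ray(d,dark_c,zb+H-5)[:2]
    m=masks2(n,d["img"])["brown"]
    best=min(blobs(m,20,(0,512,0,384)),key=lambda b:np.hypot(*(b[2]-brown_c)))
    ct=max(cv2.findContours(best[3].astype(np.uint8),0,cv2.CHAIN_APPROX_NONE)[0],key=len)[:,0].astype(float)
    P=np.array([ray(d,p,zb)[:2] for p in ct])
    # points nearer camera than blob side: fit circle; neck points (away from the camera) drop out
    c=sp.copy()
    for _ in range(20):
        # keep the half on the camera side
        W=d["world_from_camera"][:2,3]
        u=W-c;u/=np.linalg.norm(u)
        k=((P-c)@u>0.0)&(np.abs(np.hypot(*(P-c).T)-R)<12)
        if k.sum()<5:break
        r=least_squares(lambda x:np.hypot(*(P[k]-x).T)-R,c,loss="soft_l1");c=r.x
    return sp,c,best[2]
E
python3 - <<'E'
from h import *
D=grab()
B=dict(scene=dict(xl=((198,154),(193.9,126)),l=((377,190),(384.5,168.5)),m=((140,197),(134,180.9)),s=((311,194),(313.3,180.7))),
top=dict(xl=((309,215),(315.7,208.9)),l=((168,235),(160.6,232.1)),m=((334,163),(0,0)),s=((214,215),(0,0))))
for n in D:
    im=cv2.GaussianBlur(D[n]["img"],(0,0),.7).max(2)
    for f in B[n]:
        b,dk=B[n][f]
        if dk[0]==0:
            y,x=np.mgrid[b[1]-10:b[1]+10,b[0]-10:b[0]+12];v=im[b[1]-10:b[1]+10,b[0]-10:b[0]+12];v=np.clip(45-v.astype(float),0,None)
            v=v*(cv2.GaussianBlur(D[n]["img"],(0,0),.7)[b[1]-10:b[1]+10,b[0]-10:b[0]+12].astype(int)[...,0]-cv2.GaussianBlur(D[n]["img"],(0,0),.7)[b[1]-10:b[1]+10,b[0]-10:b[0]+12].astype(int)[...,2]<14)
            dk=((x*v).sum()/v.sum(),(y*v).sum()/v.sum())
        sp,c,_=flaskmeas(n,D[n],b,dk,f);print(n,f,np.round(dk,1),"stopper",sp.round(1),"base",c.round(1))
for n,o,p in(("scene","bottlecap",(161.5,103.4)),("top","bottlecap",(359.6,233.2))):print(n,o,ray(D[n],p,115).round())
for n,p in(("scene",(318,262)),("top",(194,166))):print(n,"beakerbase",ray(D[n],p,0).round())
E
```

```text
scene xl [193.9 126. ] stopper [ 452.  -159.4] base [ 443.8 -163.8]
scene l [384.5 168.5] stopper [376.8 308.8] base [368.6 309.2]
scene m [134.  180.9] stopper [ 626.1 -240.5] base [ 620.2 -245.3]
scene s [313.3 180.7] stopper [444.2 157.7] base [437.6 156.3]
top xl [315.7 208.9] stopper [ 447.3 -162.9] base [ 453.  -166.2]
top l [160.6 232.1] stopper [373.  305.9] base [375.8 315.7]
top m [338.6 156.8] stopper [ 622.3 -243.6] base [ 630. -248.]
top s [211.7 211.7] stopper [442.8 157.2] base [447.5 161.5]
scene bottlecap [ 385. -295.  115.]
top bottlecap [ 379. -300.  115.]
scene beakerbase [611. 235.   0.]
top beakerbase [607. 232.   0.]
```

```bash
cat > g.py <<'E'
import numpy as np,sys
from scipy.spatial.transform import Rotation as Ro
from bench import status
def go(*targets):
    s=status.read_state();p=s["position"];R=Ro.from_quat(s["ee_rot"]).as_matrix()
    print("t",round(s["clock"],2),"pos",p.round(1),"w",round(s["gripper_width"],1),"F",s["contact_force"].round(1),"j",s["joints"].round(2))
    print("axes x",R[:,0].round(3),"y",R[:,1].round(3),"z",R[:,2].round(3))
    for t in targets: print(t,"->",(R.T@(np.array(t)-p)).round(1))
E
python3 -c "
from g import go
go((449,-163,250),(449,-163,190))"
```

```text
t 0.6 pos [ 226.5 -582.5  231.3] w 85.0 F [ 0.1 -0.9 -0.1] j [-0.94  0.38  0.01 -0.   -1.19 -0.26]
axes x [ 0. -0. -1.] y [-0.932 -0.362 -0.   ] z [-0.362  0.932 -0.   ]
(449, -163, 250) -> [ -18.7 -359.4  310.4]
(449, -163, 190) -> [  41.3 -359.4  310.4]
```

>>> apply_moves(targets="-3 -16 14 0 -1; -8 -48 41 0 -1; -15 -80 69 0 -1; -19 -112 97 0 -1; -19 -144 124 0 -1; -19 -176 152 0 -1; -19 -208 180 0 -1; -19 -240 207 0 -1; -19 -272 235 0 -1; -19 -300 259 0 -1")

```text
clock: 1.43
position: [412.2, -231.5, 250.8]
ee_rot: [0.584, -0.399, -0.583, -0.399]
contact_force: [0.2, 0.2, -0.2]
gripper_width: 85.1
```

>>> apply_moves(targets="0 -26 22 0 -1; 0 -46 40 0 -1; 0 -59 51 0 -1; 0 -59 51 0 -1; 0 -59 51 0 -1")

```text
clock: 1.85
position: [448.5, -163.8, 250.4]
ee_rot: [0.584, -0.399, -0.584, -0.399]
contact_force: [0.0, -1.1, -0.3]
gripper_width: 85.1
```

```bash
python3 - <<'E'
from g import go
go((449,-163,190),(449,-163,102))
from h import *
D=grab()
for n in D: cv2.imwrite(f"pics/{n}1.png",D[n]["img"][:,:,::-1])
E
```

```text
t 1.85 pos [ 448.5 -163.8  250.4] w 85.1 F [ 0.  -1.1 -0.3] j [-0.01  0.12 -0.31  0.   -1.15 -1.19]
axes x [ 0. -0. -1.] y [-0.931 -0.364 -0.   ] z [-0.364  0.931 -0.   ]
(449, -163, 190) -> [60.4 -0.8  0.6]
(449, -163, 102) -> [148.4  -0.8   0.6]
```

View pics/scene1.png

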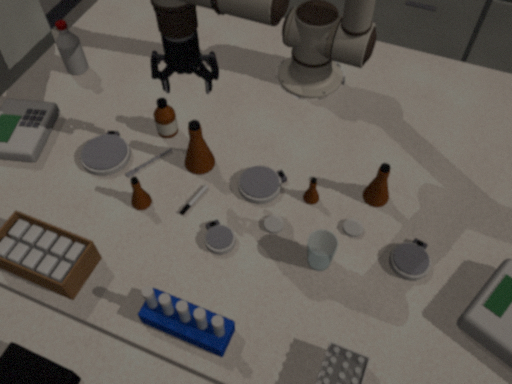

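The gripper is above flask_xl, with its fingertips near (158,84) and (209,89). I'll compare them with the projected TCP to see how the camera is biased.

```bash
python3 - <<'E'
from h import *
from bench import status
from scipy.spatial.transform import Rotation as Ro
s=status.read_state();p=s["position"];R=Ro.from_quat(s["ee_rot"]).as_matrix()
D=grab()
out=[]
for n in D:
    d=D[n];im=np.ascontiguousarray(d["img"][:,:,::-1])
    c=proj(d,p);print(n,c.round(1),[proj(d,p+R@np.array(q)).round(1) for q in((-13,0,42.5),(-13,0,-42.5),(-13,0,57),(-13,0,-57))])
    h=40;x,y=c.astype(int)
    a=cv2.resize(im[y-h:y+h,x-h:x+h],(400,400),interpolation=cv2.INTER_CUBIC);a=cv2.convertScaleAbs(a,alpha=1.7)
    for q in((0,0,0),(-13,0,42.5),(-13,0,-42.5),(-13,0,57),(-13,0,-57)):
        u=(proj(d,p+R@np.array(q))-[x-h,y-h])*5;cv2.circle(a,tuple(int(v) for v in u),3,(0,0,255),-1)
    out.append(a)
cv2.imwrite("pics/grip.png",np.hstack(out))
E
```

```text
scene [188.   94.1] [array([205.8,  90.2]), array([169. ,  89.6]), array([212.1,  90.3]), array([162.8,  89.5])]
top [320.8 204.2] [array([307., 209.]), array([335.8, 198.2]), array([302. , 210.8]), array([340.7, 196.4])]
```

View pics/grip.png

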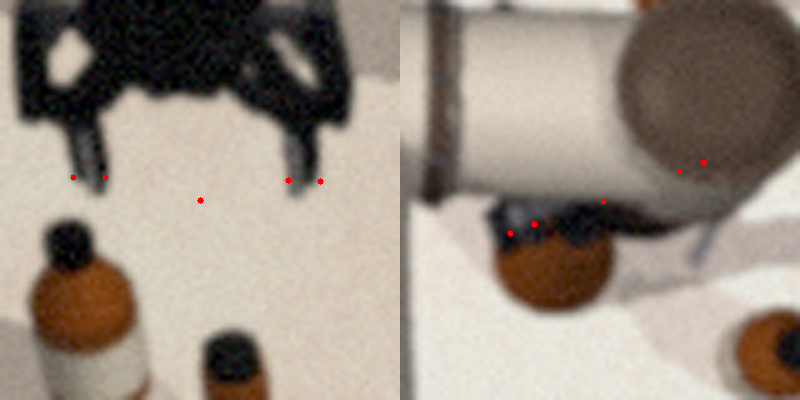

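>>> apply_moves(targets="10 0 1 0 -1; 35 0 1 0 -1; 65 0 1 0 -1; 95 0 1 0 -1; 120 0 1 0 -1; 138 0 1 0 -1; 147 0 1 0 -1; 147 0 1 0 -1; 147 0 1 0 0.2; 147 0 1 0 0.2")

```text
clock: 2.88
position: [448.8, -163.8, 104.4]
ee_rot: [0.584, -0.399, -0.583, -0.4]
contact_force: [-0.3, 0.7, 0.6]
gripper_width: 63.9
```

>>> apply_moves(targets="0 0 0 0 0.2; 0 0 0 0 0.2; 0 0 0 0 0.2")

```text
clock: 3.13
position: [448.3, -163.5, 104.2]
ee_rot: [0.584, -0.399, -0.583, -0.4]
contact_force: [-0.7, 1.7, 1.4]
gripper_width: 34.6
```

```bash
python3 - <<'E'
from g import go
go((530,-410,140))
from h import *
D=grab()
for n in D: 
    cv2.imwrite(f"pics/{n}2.png",cv2.convertScaleAbs(cv2.resize(D[n]["img"][60:260,90:390,::-1] if n=="scene" else D[n]["img"][120:320,200:500,::-1],None,fx=2.5,fy=2.5),alpha=1.6))
E
```

```text
t 3.13 pos [ 448.3 -163.5  104.2] w 34.6 F [-0.7  1.7  1.4] j [-0.01  0.28 -0.52 -0.   -0.77 -1.19]
axes x [ 0.002  0.    -1.   ] y [-0.932 -0.362 -0.002] z [-0.362  0.932 -0.001]
(530, -410, 140) -> [ -35.7   13.  -259.4]
```

View pics/scene2.png

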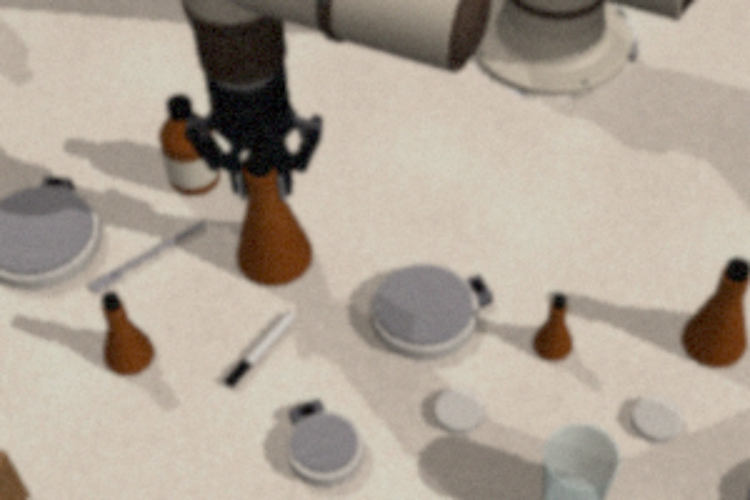

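The flask is centred between the fingers, but the 34.6 mm opening may only be the commanded half-closed value. I'll close fully.

>>> apply_moves(targets="0 0 0 0 0.5; 0 0 0 0 1; 0 0 0 0 1; 0 0 0 0 1; 0 0 0 0 1; 0 0 0 0 1")

```text
clock: 3.73
position: [448.4, -163.4, 104.0]
ee_rot: [0.584, -0.399, -0.583, -0.399]
contact_force: [-0.8, 2.9, 6.1]
gripper_width: 32.9
```

```bash
python3 - <<'E'
from g import go
go((530,-410,145))
E
```

```text
t 3.73 pos [ 448.4 -163.4  104. ] w 32.9 F [-0.8  2.9  6.1] j [-0.01  0.28 -0.52  0.   -0.77 -1.19]
axes x [ 0.001 -0.    -1.   ] y [-0.932 -0.363 -0.001] z [-0.363  0.932 -0.   ]
(530, -410, 145) -> [ -40.9   13.4 -259.4]
```

>>> apply_moves(targets="-3 0 0 0 1; -10 0 0 0 1; -22 0 0 0 1; -37 0 0 0 1; -52 0 0 0 1; -65 0 0 0 1; -74 0 0 0 1; -80 0 0 0 1; -80 0 0 0 1")

```text
clock: 4.48
position: [448.3, -163.7, 184.3]
ee_rot: [0.584, -0.399, -0.583, -0.4]
contact_force: [-0.4, 0.1, -2.4]
gripper_width: 32.3
```

>>> apply_moves(targets="0 0 -4 0 1; 0 0 -14 0 1; 0 1 -30 0 1; 0 2 -50 0 1; 0 3 -72 0 1; 0 4 -95 0 1; 0 6 -118 0 1; 0 7 -141 0 1; 0 8 -164 0 1; 0 9 -187 0 1")

```text
clock: 5.32
position: [507.0, -343.0, 181.7]
ee_rot: [-0.583, 0.4, 0.584, 0.399]
contact_force: [0.1, 0.7, -1.5]
gripper_width: 32.3
```

>>> apply_moves(targets="0 1 -22 0 1; 0 2 -40 0 1; 0 3 -55 0 1; 0 4 -65 0 1; 0 4 -71 0 1; 0 4 -73 0 1; 0 4 -73 0 1; 0 4 -73 0 1")

```text
clock: 5.98
position: [529.7, -410.0, 183.1]
ee_rot: [-0.583, 0.399, 0.584, 0.399]
contact_force: [-0.9, 0.1, -2.4]
gripper_width: 32.5
```

```bash
python3 - <<'E'
from g import go
go((530,-410,129))
from h import *
D=grab()
for n in D: cv2.imwrite(f"pics/{n}3.png",D[n]["img"][:,:,::-1])
a=D["scene"]["img"][60:220,40:240,::-1];cv2.imwrite("pics/z3.png",cv2.convertScaleAbs(cv2.resize(a,None,fx=3.5,fy=3.5),alpha=1.6))
E
```

```text
t 5.98 pos [ 529.7 -410.   183.1] w 32.5 F [-0.9  0.1 -2.4] j [-0.42  0.49  0.06 -0.   -1.14 -0.78]
axes x [-0.001  0.001 -1.   ] y [-0.932 -0.363  0.   ] z [-0.363  0.932  0.001]
(530, -410, 129) -> [54.1 -0.3 -0.1]
```

View pics/z3.png

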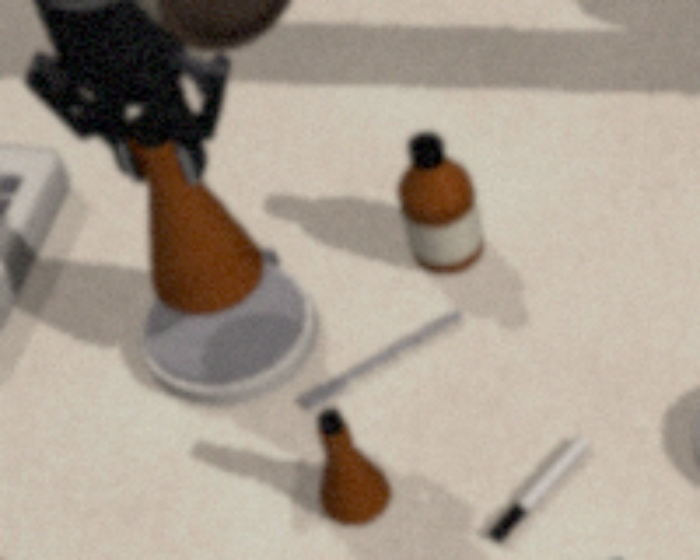

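View pics/top3.png

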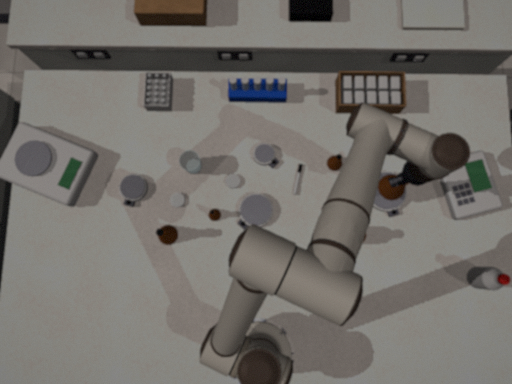

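```bash
cat >> h.py <<'E'
def overlay(D,p,name,basez,fn,h=45):
    """mark where an upright flask's base circle and axis must appear (a check)"""
    out=[]
    R=FL[name][0]/2
    for n in D:
        d=D[n];im=np.ascontiguousarray(d["img"][:,:,::-1]);c=proj(d,[p[0],p[1],basez+FL[name][1]/2]);x=int(np.clip(c[0],h,512-h));y=int(np.clip(c[1],h,384-h))
        a=cv2.convertScaleAbs(cv2.resize(im[y-h:y+h,x-h:x+h],(400,400),interpolation=cv2.INTER_CUBIC),alpha=1.6);k=400/(2*h)
        f=lambda q:tuple(int(v) for v in (proj(d,q)-[x-h,y-h]+.5)*k)
        for t in np.linspace(0,2*np.pi,24,endpoint=False):cv2.circle(a,f([p[0]+R*np.cos(t),p[1]+R*np.sin(t),basez]),1,(0,0,255),-1)
        cv2.line(a,f([p[0],p[1],basez]),f([p[0],p[1],basez+FL[name][1]]),(0,255,0),1)
        out.append(a)
    cv2.imwrite(fn,np.hstack(out))
E
python3 -c "
from h import *
overlay(grab(),(529.7,-410),'xl',79,'pics/o1.png')"
```

```text
(no output)
```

View pics/o1.png

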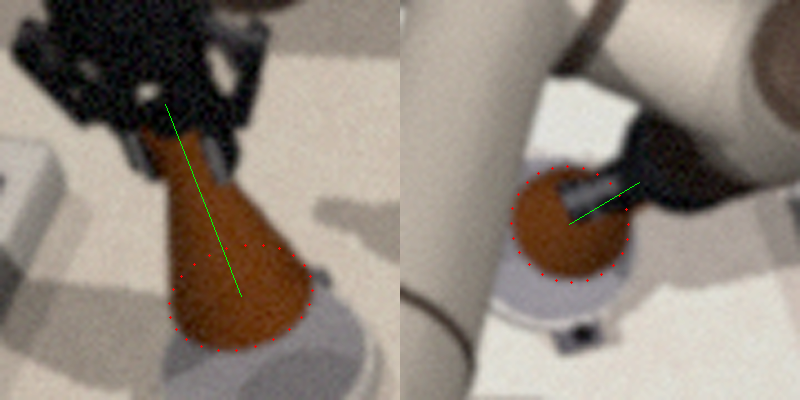

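>>> apply_moves(targets="3 0 0 0 1; 10 0 0 0 1; 20 0 0 0 1; 31 0 0 0 1; 40 0 0 0 1; 46 0 0 0 1; 49 0 0 0 1; 51 0 0 0 1; 52 0 0 0 1; 52 0 0 0 1")

```text
clock: 7.02
position: [530.1, -410.7, 131.4]
ee_rot: [0.584, -0.399, -0.583, -0.399]
contact_force: [0.8, -0.0, -2.1]
gripper_width: 32.5
```

>>> apply_moves(targets="0.5 0 0 0 1; 1 0 0 0 1; 1.5 0 0 0 1; 1.5 0 0 0 1")

```text
clock: 7.35
position: [530.0, -410.6, 130.0]
ee_rot: [0.584, -0.399, -0.584, -0.399]
contact_force: [0.1, 0.2, -1.9]
gripper_width: 33.0
```

>>> apply_moves(targets="0.5 0 0 0 1; 1 0 0 0 1; 1 0 0 0 1")

```text
clock: 7.6
position: [530.1, -410.6, 129.1]
ee_rot: [0.584, -0.399, -0.583, -0.399]
contact_force: [1.0, 0.2, -1.0]
gripper_width: 32.9
```

>>> apply_moves(targets="0.4 0 0 0 1; 0.8 0 0 0 1; 0.8 0 0 0 1")

```text
clock: 7.85
position: [530.1, -410.6, 129.1]
ee_rot: [0.584, -0.399, -0.583, -0.399]
contact_force: [-0.7, 2.0, 3.9]
gripper_width: 32.7
```

>>> apply_moves(targets="0 0 0 0 0.2; 0 0 0 0 0.1; 0 0 0 0 0; 0 0 0 0 -0.3; 0 0 0 0 -0.6; 0 0 0 0 -1; 0 0 0 0 -1; 0 0 0 0 -1")

```text
clock: 8.52
position: [530.0, -410.6, 128.0]
ee_rot: [0.584, -0.399, -0.584, -0.399]
contact_force: [-0.1, -0.8, -0.0]
gripper_width: 85.6
```

>>> apply_moves(targets="-5 0 0 0 -1; -20 0 0 0 -1; -45 0 0 0 -1; -75 0 0 0 -1; -105 0 0 0 -1; -125 0 0 0 -1; -130 0 0 0 -1")

```text
clock: 9.1
position: [531.4, -411.8, 263.8]
ee_rot: [0.587, -0.399, -0.58, -0.399]
contact_force: [0.5, -0.4, 0.4]
gripper_width: 85.7
```

```bash
python3 - <<'E'
from g import go
go((530,-410,260),(374.5,308.5,260))
from h import *
D=grab()
overlay(D,(530,-410),'xl',25,'pics/o2.png')
cv2.imwrite("pics/scene4.png",D["scene"]["img"][:,:,::-1])
E
```

```text
t 9.1 pos [ 531.4 -411.8  263.8] w 85.7 F [ 0.5 -0.4  0.4] j [-0.42  0.44  0.18  0.   -1.3  -0.78]
axes x [ 0.008 -0.005 -1.   ] y [-0.932 -0.363 -0.005] z [-0.363  0.932 -0.008]
(530, -410, 260) -> [3.8 0.7 2.2]
(374.5, 308.5, 260) -> [  -1.2 -115.1  728.2]
```

View pics/o2.png

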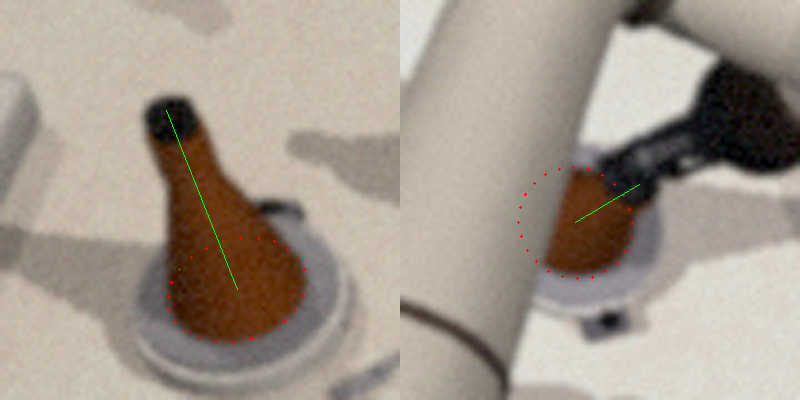

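The overlay shows flask_xl upright and centred on its plate. Now flask_l.

>>> apply_moves(targets="0 -2 14 0 -1; 0 -6 40 0 -1; 0 -12 74 0 -1; 0 -18 110 0 -1; 0 -23 146 0 -1; 0 -29 182 0 -1; 0 -35 218 0 -1; 0 -41 254 0 -1; 0 -46 290 0 -1; 0 -52 326 0 -1")

```text
clock: 10.03
position: [458.4, -86.4, 256.2]
ee_rot: [-0.582, 0.4, 0.585, 0.399]
contact_force: [0.3, 0.4, -0.0]
gripper_width: 85.4
```

>>> apply_moves(targets="0 -6 36 0 -1; 0 -12 72 0 -1; 0 -17 108 0 -1; 0 -23 144 0 -1; 0 -29 180 0 -1; 0 -35 216 0 -1; 0 -41 252 0 -1; 0 -46 288 0 -1; 0 -52 324 0 -1; 0 -57 352 0 -1")

```text
clock: 10.87
position: [384.3, 262.4, 256.3]
ee_rot: [-0.584, 0.4, 0.584, 0.398]
contact_force: [1.1, -1.2, 0.4]
gripper_width: 85.3
```

>>> apply_moves(targets="0 -3 20 0 -1; 0 -5 34 0 -1; 0 -7 44 0 -1; 0 -7 48 0 -1; 0 -7 48 0 -1; 0 -7 48 0 -1")

```text
clock: 11.37
position: [375.0, 307.3, 257.7]
ee_rot: [-0.583, 0.4, 0.583, 0.399]
contact_force: [-0.5, -0.4, -0.5]
gripper_width: 85.1
```

```bash
python3 - <<'E'
from g import go
go((374.5,308.5,81))
E
```

```text
t 11.37 pos [375.  307.3 257.7] w 85.1 F [-0.5 -0.4 -0.5] j [ 1.02  0.12 -0.28 -0.   -1.17 -2.22]
axes x [-0.001 -0.001 -1.   ] y [-0.932 -0.362  0.001] z [-0.362  0.932 -0.   ]
(374.5, 308.5, 81) -> [ 1.767e+02 -1.000e-01  1.400e+00]
```

>>> apply_moves(targets="10 0 1 0 -1; 35 0 1 0 -1; 65 0 1 0 -1; 97 0 1 0 -1; 128 0 1 0 -1; 152 0 1 0 -1; 168 0 1 0 -1; 176 0 1 0 -1; 177 0 1 0 -1; 177 0 1 0 -0.3")

```text
clock: 12.2
position: [375.0, 308.8, 81.1]
ee_rot: [0.584, -0.399, -0.583, -0.399]
contact_force: [-0.4, 0.7, -0.3]
gripper_width: 75.3
```

>>> apply_moves(targets="0 0 0 0 0; 0 0 0 0 0.2; 0 0 0 0 0.4; 0 0 0 0 0.6; 0 0 0 0 1; 0 0 0 0 1; 0 0 0 0 1; 0 0 0 0 1")

```text
clock: 12.87
position: [375.2, 309.6, 82.1]
ee_rot: [0.584, -0.398, -0.584, -0.4]
contact_force: [0.1, -0.9, 5.5]
gripper_width: 26.5
```

```bash
python3 - <<'E'
from g import go
go((460.3,20.2,81))
from h import *
D=grab()
overlay(D,(374.5,308.5),'l',0,'pics/o3.png')
E
```

```text
t 12.87 pos [375.2 309.6  82.1] w 26.5 F [ 0.1 -0.9  5.5] j [ 1.03  0.32 -0.52  0.   -0.72 -2.23]
axes x [ 0.001  0.001 -1.   ] y [-0.932 -0.363 -0.002] z [-0.363  0.932  0.001]
(460.3, 20.2, 81) -> [   0.8   25.7 -300.6]
```

View pics/o3.png

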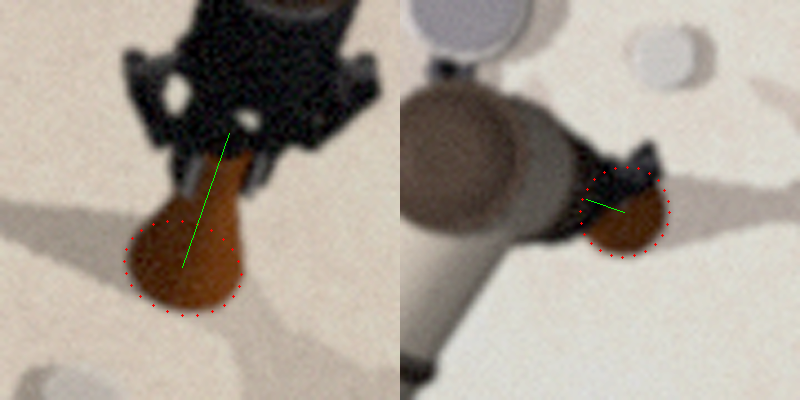

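>>> apply_moves(targets="-3 0 0 0 1; -10 0 0 0 1; -22 0 0 0 1; -40 0 0 0 1; -60 0 0 0 1; -80 0 0 0 1; -100 0 0 0 1; -115 0 0 0 1; -125 0 0 0 1; -130 0 0 0 1")

```text
clock: 13.8
position: [374.8, 309.4, 212.7]
ee_rot: [-0.584, 0.398, 0.584, 0.4]
contact_force: [1.2, -0.3, -1.6]
gripper_width: 26.3
```

>>> apply_moves(targets="0 0 -4 0 1; 0 1 -14 0 1; 0 2 -30 0 1; 0 4 -52 0 1; 0 6 -77 0 1; 0 9 -103 0 1; 0 11 -129 0 1; 0 13 -155 0 1; 0 15 -181 0 1; 0 17 -205 0 1")

```text
clock: 14.63
position: [432.3, 109.3, 209.8]
ee_rot: [-0.583, 0.4, 0.584, 0.399]
contact_force: [0.2, 0.6, -0.8]
gripper_width: 26.7
```

>>> apply_moves(targets="0 2 -24 0 1; 0 4 -46 0 1; 0 6 -64 0 1; 0 7 -79 0 1; 0 8 -90 0 1; 0 9 -95 0 1; 0 9 -96 0 1; 0 9 -96 0 1; 0 9 -96 0 1")

```text
clock: 15.38
position: [459.1, 19.2, 210.7]
ee_rot: [-0.583, 0.399, 0.584, 0.399]
contact_force: [0.7, 0.2, -1.7]
gripper_width: 26.4
```

```bash
python3 - <<'E'
from g import go
go((460.3,20.2,107))
from bench import status
from h import *
p=status.read_state()["position"];D=grab()
overlay(D,p[:2],'l',p[2]-81.5,'pics/o4.png')
E
```

```text
t 15.38 pos [459.1  19.2 210.7] w 26.4 F [ 0.7  0.2 -1.7] j [ 0.4   0.12 -0.41 -0.   -1.04 -1.6 ]
axes x [-0.001 -0.    -1.   ] y [-0.932 -0.363  0.001] z [-0.363  0.932  0.   ]
(460.3, 20.2, 107) -> [103.7  -1.5   0.5]
```

View pics/o4.png

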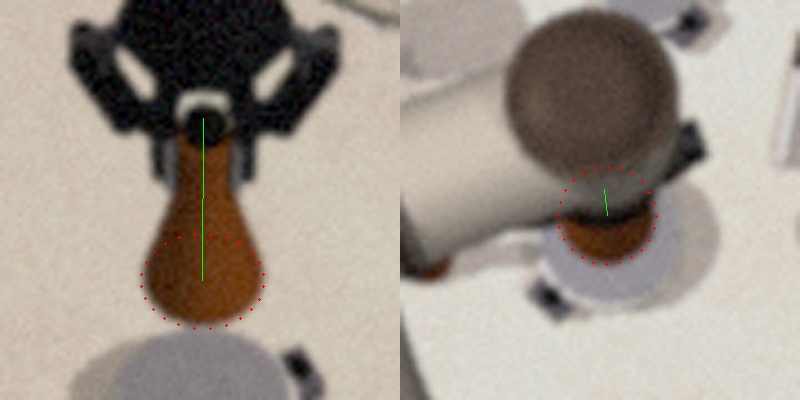

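>>> apply_moves(targets="4 -1.5 0.5 0 1; 14 -1.5 0.5 0 1; 30 -1.5 0.5 0 1; 48 -1.5 0.5 0 1; 66 -1.5 0.5 0 1; 81 -1.5 0.5 0 1; 92 -1.5 0.5 0 1; 98 -1.5 0.5 0 1; 101 -1.5 0.5 0 1; 101 -1.5 0.5 0 1")

```text
clock: 16.32
position: [460.6, 20.3, 109.6]
ee_rot: [-0.584, 0.399, 0.584, 0.399]
contact_force: [0.1, 0.5, -1.6]
gripper_width: 26.7
```

>>> apply_moves(targets="0.5 0 0 0 1; 1 0 0 0 1; 1.5 0 0 0 1; 1.5 0 0 0 1")

```text
clock: 16.65
position: [460.9, 20.2, 109.0]
ee_rot: [0.584, -0.399, -0.583, -0.4]
contact_force: [0.8, -0.7, -1.7]
gripper_width: 26.5
```

>>> apply_moves(targets="0.4 0 0 0 1; 0.8 0 0 0 1; 0.8 0 0 0 1")

```text
clock: 16.9
position: [460.7, 20.1, 107.7]
ee_rot: [0.584, -0.399, -0.584, -0.399]
contact_force: [-0.3, 0.8, -1.3]
gripper_width: 26.2
```

>>> apply_moves(targets="0.4 0 0 0 1; 0.8 0 0 0 1; 0.8 0 0 0 1")

```text
clock: 17.15
position: [460.8, 20.1, 107.1]
ee_rot: [0.584, -0.399, -0.584, -0.399]
contact_force: [-0.7, 0.0, 0.2]
gripper_width: 26.4
```

>>> apply_moves(targets="0.3 0 0 0 1; 0.5 0 0 0 1; 0.5 0 0 0 1")

```text
clock: 17.4
position: [460.9, 20.1, 107.1]
ee_rot: [0.584, -0.399, -0.584, -0.399]
contact_force: [-1.4, -0.5, 5.1]
gripper_width: 26.4
```

Contact, at +5 N. I'll release and rise.

>>> apply_moves(targets="0 0 0 0 0.35; 0 0 0 0 0.2; 0 0 0 0 0.1; 0 0 0 0 -0.2; 0 0 0 0 -0.5; 0 0 0 0 -1; 0 0 0 0 -1; 0 0 0 0 -1")

```text
clock: 18.07
position: [460.7, 20.1, 106.4]
ee_rot: [-0.584, 0.399, 0.584, 0.399]
contact_force: [0.6, -0.6, 0.9]
gripper_width: 85.8
```

>>> apply_moves(targets="-5 0 0 0 -1; -20 0 0 0 -1; -45 0 0 0 -1; -75 0 0 0 -1; -105 0 0 0 -1; -130 0 0 0 -1; -145 0 0 0 -1; -150 0 0 0 -1; -150 0 0 0 -1")

```text
clock: 18.82
position: [461.2, 20.3, 257.8]
ee_rot: [0.584, -0.398, -0.583, -0.4]
contact_force: [0.1, -0.8, 0.6]
gripper_width: 85.4
```

```bash
python3 - <<'E'
from g import go
go((624.5,-243.5,256))
from h import *
D=grab()
overlay(D,(460.3,20.2),'l',25,'pics/o5.png')
E
```

```text
t 18.82 pos [461.2  20.3 257.8] w 85.4 F [ 0.1 -0.8  0.6] j [ 0.4   0.08 -0.33 -0.   -1.16 -1.6 ]
axes x [ 0.003  0.001 -1.   ] y [-0.932 -0.362 -0.003] z [-0.362  0.932  0.   ]
(624.5, -243.5, 256) -> [   1.9  -56.6 -305.1]
```

View pics/o5.png

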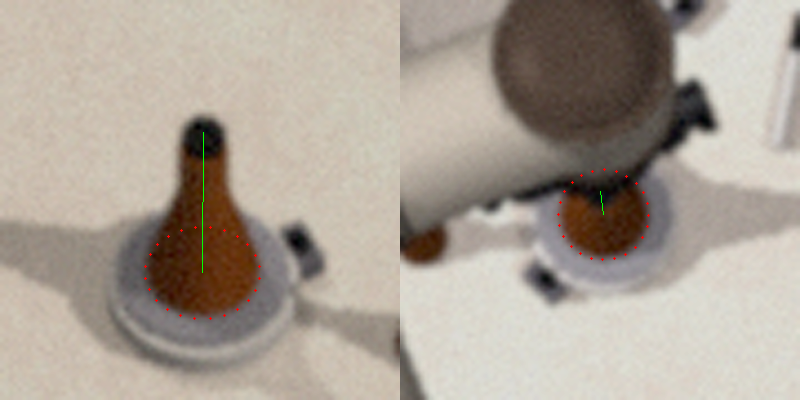

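flask_l stands upright and centred. Now flask_m.

>>> apply_moves(targets="0 -2 -12 0 -1; 0 -7 -36 0 -1; 0 -13 -70 0 -1; 0 -20 -106 0 -1; 0 -27 -142 0 -1; 0 -33 -178 0 -1; 0 -40 -214 0 -1; 0 -47 -248 0 -1; 0 -52 -276 0 -1; 0 -55 -295 0 -1")

```text
clock: 19.75
position: [619.1, -237.3, 252.9]
ee_rot: [-0.582, 0.401, 0.585, 0.399]
contact_force: [0.7, 0.4, -0.1]
gripper_width: 85.2
```

>>> apply_moves(targets="0 -2 -9 0 -1; 0 -2 -10 0 -1; 0 -2 -10 0 -1; 0 -2 -10 0 -1")

```text
clock: 20.08
position: [623.8, -242.5, 256.0]
ee_rot: [-0.583, 0.399, 0.584, 0.399]
contact_force: [-0.0, 0.7, 0.2]
gripper_width: 85.3
```

```bash
python3 - <<'E'
from g import go
go((624.5,-243.5,60))
E
```

```text
t 20.08 pos [ 623.8 -242.5  256. ] w 85.3 F [-0.   0.7  0.2] j [-0.13  0.45  0.17 -0.   -1.29 -1.07]
axes x [-0.001  0.001 -1.   ] y [-0.932 -0.363  0.001] z [-0.363  0.932  0.001]
(624.5, -243.5, 60) -> [196.   -0.5  -1.4]
```

>>> apply_moves(targets="10 0 -1 0 -1; 35 0 -1 0 -1; 68 0 -1 0 -1; 102 0 -1 0 -1; 136 0 -1 0 -1; 164 0 -1 0 -1; 184 0 -1 0 -1; 194 0 -1 0 -1; 196 0 -1 0 -1; 196 0 -1 0 -0.3")

```text
clock: 20.92
position: [624.8, -244.0, 60.6]
ee_rot: [0.584, -0.399, -0.584, -0.399]
contact_force: [0.2, 0.1, 0.5]
gripper_width: 75.2
```

>>> apply_moves(targets="0 0 0 0 0; 0 0 0 0 0.2; 0 0 0 0 0.4; 0 0 0 0 0.6; 0 0 0 0 1; 0 0 0 0 1; 0 0 0 0 1; 0 0 0 0 1; 0 0 0 0 1")

```text
clock: 21.67
position: [625.3, -244.6, 61.5]
ee_rot: [0.584, -0.399, -0.583, -0.399]
contact_force: [-0.9, 0.9, 5.8]
gripper_width: 20.0
```

```bash
python3 - <<'E'
from g import go
go((529.5,430.5,60))
from h import *
D=grab()
overlay(D,(624.5,-243.5),'m',0,'pics/o6.png')
E
```

```text
t 21.67 pos [ 625.3 -244.6   61.5] w 20.0 F [-0.9  0.9  5.8] j [-0.13  0.61 -0.07  0.   -0.89 -1.07]
axes x [ 0.002 -0.001 -1.   ] y [-0.932 -0.363 -0.001] z [-0.363  0.932 -0.001]
(529.5, 430.5, 60) -> [   1.  -155.6  663.9]
```

View pics/o6.png

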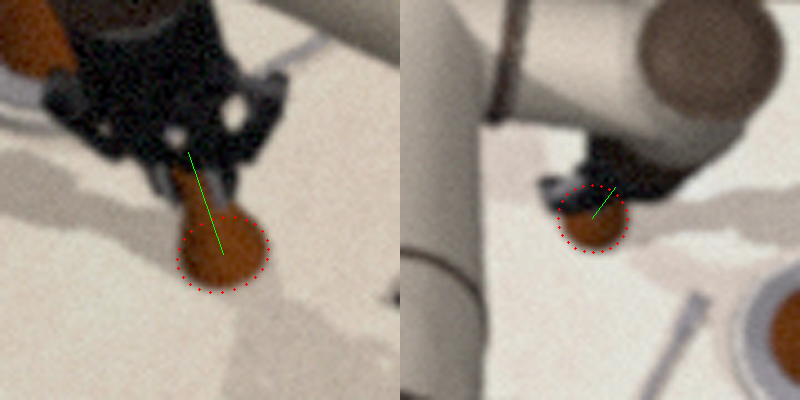

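>>> apply_moves(targets="-3 0 0 0 1; -10 0 0 0 1; -22 0 0 0 1; -40 0 0 0 1; -60 0 0 0 1; -80 0 0 0 1; -100 0 0 0 1; -115 0 0 0 1; -125 0 0 0 1; -130 0 0 0 1")

```text
clock: 22.6
position: [625.3, -244.6, 192.8]
ee_rot: [0.585, -0.399, -0.583, -0.4]
contact_force: [0.5, -0.6, -1.2]
gripper_width: 20.4
```

>>> apply_moves(targets="0 -1 4 0 1; 0 -3 14 0 1; 0 -7 31 0 1; 0 -13 54 0 1; 0 -19 81 0 1; 0 -26 109 0 1; 0 -32 137 0 1; 0 -39 165 0 1; 0 -45 193 0 1; 0 -52 221 0 1")

```text
clock: 23.43
position: [591.4, -17.7, 188.9]
ee_rot: [-0.583, 0.4, 0.585, 0.398]
contact_force: [0.9, 0.2, -0.4]
gripper_width: 20.0
```

>>> apply_moves(targets="0 -7 28 0 1; 0 -13 56 0 1; 0 -20 84 0 1; 0 -26 112 0 1; 0 -33 140 0 1; 0 -39 168 0 1; 0 -46 196 0 1; 0 -52 224 0 1; 0 -59 252 0 1; 0 -66 280 0 1")

```text
clock: 24.27
position: [551.3, 266.7, 188.9]
ee_rot: [-0.583, 0.4, 0.584, 0.398]
contact_force: [0.8, 0.3, -0.8]
gripper_width: 19.9
```

>>> apply_moves(targets="0 -7 28 0 1; 0 -13 56 0 1; 0 -19 83 0 1; 0 -25 107 0 1; 0 -30 128 0 1; 0 -34 144 0 1; 0 -37 156 0 1; 0 -38 162 0 1; 0 -38 163 0 1; 0 -38 163 0 1")

```text
clock: 25.1
position: [529.3, 430.5, 190.1]
ee_rot: [-0.584, 0.4, 0.584, 0.399]
contact_force: [0.1, -0.3, -0.6]
gripper_width: 20.1
```

```bash
python3 - <<'E'
from g import go
go((529.5,430.5,86))
from bench import status
from h import *
p=status.read_state()["position"];D=grab()
overlay(D,p[:2],'m',p[2]-61,'pics/o7.png')
E
```

```text
t 25.1 pos [529.3 430.5 190.1] w 20.1 F [ 0.1 -0.3 -0.6] j [ 0.92  0.51  0.11 -0.   -1.17 -2.12]
axes x [-0.001 -0.001 -1.   ] y [-0.932 -0.362  0.001] z [-0.362  0.932 -0.   ]
(529.5, 430.5, 86) -> [104.1  -0.3  -0. ]
```

View pics/o7.png

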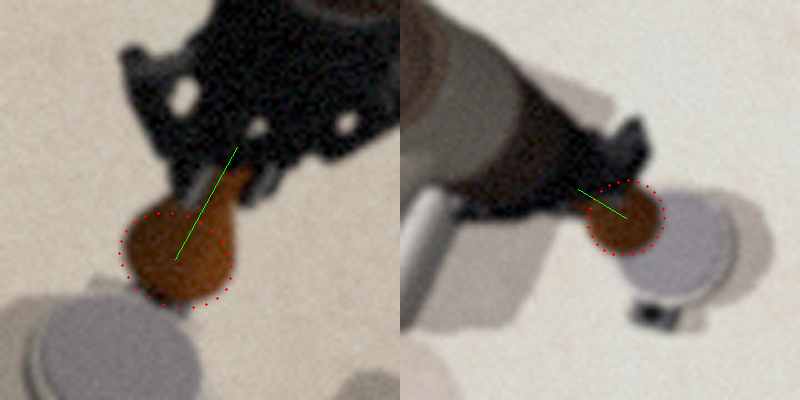

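>>> apply_moves(targets="4 0 0 0 1; 14 0 0 0 1; 30 0 0 0 1; 48 0 0 0 1; 66 0 0 0 1; 80 0 0 0 1; 91 0 0 0 1; 97 0 0 0 1; 100 0 0 0 1; 100 0 0 0 1")

```text
clock: 26.03
position: [529.5, 430.7, 89.9]
ee_rot: [0.584, -0.4, -0.584, -0.399]
contact_force: [-1.0, 0.1, -1.3]
gripper_width: 19.9
```

>>> apply_moves(targets="0.5 0 0 0 1; 1 0 0 0 1; 1.5 0 0 0 1; 1.5 0 0 0 1")

```text
clock: 26.37
position: [529.6, 431.2, 89.5]
ee_rot: [0.584, -0.399, -0.584, -0.4]
contact_force: [0.4, -0.2, -1.1]
gripper_width: 19.8
```

>>> apply_moves(targets="0.4 0 0 0 1; 0.8 0 0 0 1; 0.8 0 0 0 1")

```text
clock: 26.62
position: [529.5, 431.0, 88.2]
ee_rot: [-0.584, 0.399, 0.584, 0.399]
contact_force: [0.0, -0.2, -1.4]
gripper_width: 20.1
```

>>> apply_moves(targets="0.4 0 0 0 1; 0.8 0 0 0 1; 0.8 0 0 0 1")

```text
clock: 26.87
position: [529.4, 430.9, 87.2]
ee_rot: [-0.584, 0.399, 0.584, 0.399]
contact_force: [0.2, 0.4, -0.5]
gripper_width: 20.1
```

>>> apply_moves(targets="0.4 0 0 0 1; 0.8 0 0 0 1; 0.8 0 0 0 1")

```text
clock: 27.12
position: [529.5, 431.0, 86.6]
ee_rot: [0.584, -0.399, -0.584, -0.399]
contact_force: [0.0, 0.1, -0.1]
gripper_width: 20.3
```

>>> apply_moves(targets="0.4 0 0 0 1; 0.6 0 0 0 1; 0.6 0 0 0 1")

```text
clock: 27.37
position: [529.7, 431.1, 86.6]
ee_rot: [0.584, -0.399, -0.584, -0.399]
contact_force: [-1.0, -0.4, 3.9]
gripper_width: 20.1
```

>>> apply_moves(targets="0 0 0 0 0.5; 0 0 0 0 0.35; 0 0 0 0 0.2; 0 0 0 0 -0.1; 0 0 0 0 -0.5; 0 0 0 0 -1; 0 0 0 0 -1; 0 0 0 0 -1")

```text
clock: 28.03
position: [529.5, 430.9, 85.8]
ee_rot: [-0.584, 0.399, 0.584, 0.399]
contact_force: [-0.4, 0.2, 0.1]
gripper_width: 85.7
```

>>> apply_moves(targets="-5 0 0 0 -1; -20 0 0 0 -1; -45 0 0 0 -1; -75 0 0 0 -1; -105 0 0 0 -1; -130 0 0 0 -1; -150 0 0 0 -1; -160 0 0 0 -1; -160 0 0 0 -1")

```text
clock: 28.78
position: [530.4, 431.7, 249.4]
ee_rot: [0.584, -0.397, -0.583, -0.401]
contact_force: [1.5, 0.4, 0.8]
gripper_width: 85.3
```

```bash
python3 - <<'E'
from g import go
go((443,158,246))
from h import *
D=grab()
overlay(D,(529.5,430.5),'m',25,'pics/o8.png')
E
```

```text
t 28.78 pos [530.4 431.7 249.4] w 85.3 F [1.5 0.4 0.8] j [ 0.92  0.47  0.19  0.   -1.29 -2.12]
axes x [ 0.004  0.004 -1.   ] y [-0.932 -0.362 -0.006] z [-0.363  0.932  0.003]
(443, 158, 246) -> [   1.8  180.7 -223.4]
```

View pics/o8.png

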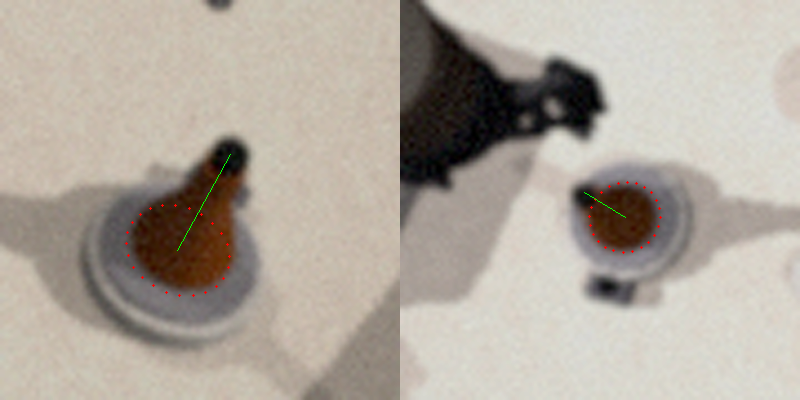

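>>> apply_moves(targets="0 8 -10 0 -1; 0 24 -30 0 -1; 0 46 -57 0 -1; 0 69 -85 0 -1; 0 92 -113 0 -1; 0 114 -141 0 -1; 0 136 -169 0 -1; 0 156 -193 0 -1; 0 171 -212 0 -1; 0 179 -222 0 -1")

```text
clock: 29.72
position: [440.9, 156.2, 244.2]
ee_rot: [-0.583, 0.401, 0.584, 0.398]
contact_force: [-0.3, -0.4, -0.2]
gripper_width: 85.3
```

>>> apply_moves(targets="0 1 -1 0 -1; 0 1 -1 0 -1; 0 1 -1 0 -1")

```text
clock: 29.97
position: [442.8, 158.5, 245.3]
ee_rot: [-0.584, 0.399, 0.584, 0.399]
contact_force: [-0.2, 0.0, 0.3]
gripper_width: 85.1
```

```bash
python3 - <<'E'
from g import go
go((443,158,46))
E
```

```text
t 29.97 pos [442.8 158.5 245.3] w 85.1 F [-0.2  0.   0.3] j [ 0.69  0.11 -0.33 -0.   -1.13 -1.89]
axes x [-0.001 -0.001 -1.   ] y [-0.932 -0.363  0.001] z [-0.363  0.932 -0.   ]
(443, 158, 46) -> [199.3  -0.2  -0.5]
```

>>> apply_moves(targets="10 0 0 0 -1; 35 0 0 0 -1; 68 0 0 0 -1; 102 0 0 0 -1; 136 0 0 0 -1; 165 0 0 0 -1; 186 0 0 0 -1; 197 0 0 0 -1; 200 0 0 0 -1; 200 0 0 0 -0.3")

```text
clock: 30.8
position: [442.0, 158.0, 44.3]
ee_rot: [-0.583, 0.4, 0.584, 0.398]
contact_force: [-0.5, -0.2, 0.4]
gripper_width: 75.2
```

>>> apply_moves(targets="0 0 0 0 0; 0 0 0 0 0.2; 0 0 0 0 0.4; 0 0 0 0 0.6; 0 0 0 0 1; 0 0 0 0 1; 0 0 0 0 1; 0 0 0 0 1; 0 0 0 0 1")

```text
clock: 31.55
position: [443.1, 158.2, 46.7]
ee_rot: [0.584, -0.399, -0.583, -0.4]
contact_force: [-0.0, -0.8, 6.4]
gripper_width: 16.2
```

```bash
python3 - <<'E'
from g import go
go((650.3,-4.5,46))
from h import *
D=grab()
overlay(D,(443,158),'s',0,'pics/o9.png')
E
```

```text
t 31.55 pos [443.1 158.2  46.7] w 16.2 F [-0.  -0.8  6.4] j [ 0.69  0.36 -0.6   0.   -0.61 -1.89]
axes x [ 0.001  0.001 -1.   ] y [-0.932 -0.363 -0.002] z [-0.363  0.932  0.   ]
(650.3, -4.5, 46) -> [   0.8 -134.1 -226.8]
```

View pics/o9.png

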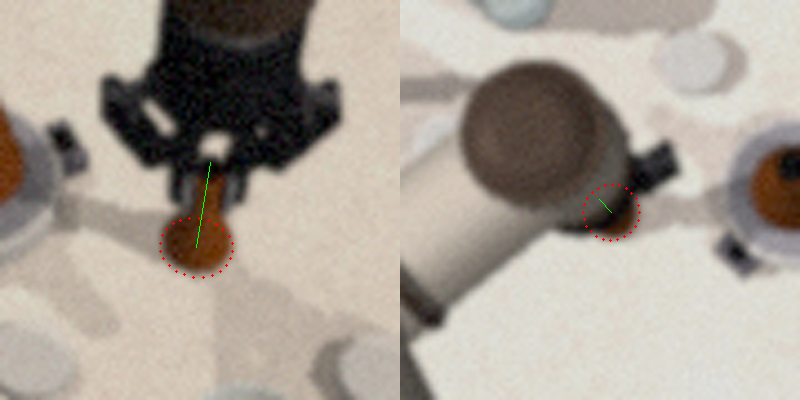

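Held at 16.2 mm and upright. I'll lift it and carry it to stirrer_s.

>>> apply_moves(targets="-3 0 0 0 1; -10 0 0 0 1; -22 0 0 0 1; -40 0 0 0 1; -60 0 0 0 1; -80 0 0 0 1; -100 0 0 0 1; -115 0 0 0 1; -125 0 0 0 1; -130 0 0 0 1")

```text
clock: 32.48
position: [442.9, 158.1, 177.7]
ee_rot: [0.584, -0.398, -0.583, -0.4]
contact_force: [0.1, -0.3, -0.6]
gripper_width: 15.8
```

>>> apply_moves(targets="0 -2 -3 0 1; 0 -7 -12 0 1; 0 -15 -26 0 1; 0 -27 -45 0 1; 0 -39 -66 0 1; 0 -52 -88 0 1; 0 -65 -110 0 1; 0 -78 -132 0 1; 0 -91 -154 0 1; 0 -103 -175 0 1")

```text
clock: 33.32
position: [602.7, 30.1, 174.0]
ee_rot: [-0.583, 0.4, 0.584, 0.399]
contact_force: [0.2, 0.9, -0.8]
gripper_width: 15.8
```

>>> apply_moves(targets="0 -10 -18 0 1; 0 -19 -32 0 1; 0 -26 -43 0 1; 0 -30 -50 0 1; 0 -31 -52 0 1; 0 -31 -52 0 1; 0 -31 -52 0 1")

```text
clock: 33.9
position: [649.1, -5.2, 175.3]
ee_rot: [-0.583, 0.4, 0.584, 0.399]
contact_force: [-0.2, -0.9, -0.5]
gripper_width: 16.2
```

```bash
python3 - <<'E'
from g import go
go((650.3,-4.5,71.5))
from bench import status
from h import *
p=status.read_state()["position"];D=grab()
overlay(D,p[:2],'s',p[2]-46,'pics/o10.png')
E
```

```text
t 33.9 pos [649.1  -5.2 175.3] w 16.2 F [-0.2 -0.9 -0.5] j [ 0.24  0.47 -0.01 -0.   -1.1  -1.44]
axes x [-0.001 -0.    -1.   ] y [-0.932 -0.362  0.001] z [-0.362  0.932  0.   ]
(650.3, -4.5, 71.5) -> [ 1.038e+02 -1.500e+00  1.000e-01]
```

View pics/o10.png

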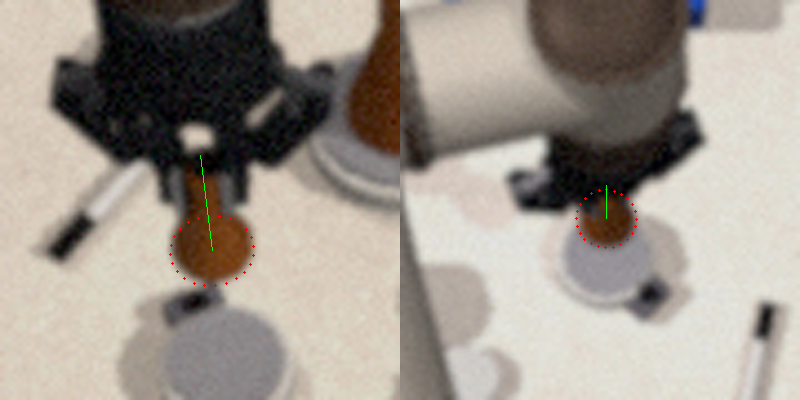

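>>> apply_moves(targets="4 -1 0 0 1; 14 -1 0 0 1; 30 -1 0 0 1; 48 -1 0 0 1; 66 -1 0 0 1; 80 -1 0 0 1; 91 -1 0 0 1; 97 -1 0 0 1; 100 -1 0 0 1; 100 -1 0 0 1")

```text
clock: 34.83
position: [650.5, -4.7, 75.4]
ee_rot: [-0.583, 0.399, 0.584, 0.399]
contact_force: [-0.3, 0.2, -0.1]
gripper_width: 16.1
```

>>> apply_moves(targets="0.5 0 0 0 1; 1 0 0 0 1; 1.5 0 0 0 1; 1.5 0 0 0 1")

```text
clock: 35.17
position: [650.9, -4.7, 75.0]
ee_rot: [0.584, -0.399, -0.583, -0.4]
contact_force: [0.2, 0.2, -0.4]
gripper_width: 16.0
```

>>> apply_moves(targets="0.4 0 0 0 1; 0.8 0 0 0 1; 0.8 0 0 0 1")

```text
clock: 35.42
position: [650.6, -4.8, 73.7]
ee_rot: [0.584, -0.399, -0.584, -0.399]
contact_force: [0.8, 0.1, -0.5]
gripper_width: 15.9
```

>>> apply_moves(targets="0.4 0 0 0 1; 0.8 0 0 0 1; 0.8 0 0 0 1")

```text
clock: 35.67
position: [650.5, -4.8, 72.7]
ee_rot: [-0.584, 0.399, 0.584, 0.399]
contact_force: [0.3, 0.0, -0.4]
gripper_width: 16.0
```

>>> apply_moves(targets="0.4 0 0 0 1; 0.8 0 0 0 1; 0.8 0 0 0 1")

```text
clock: 35.92
position: [650.6, -4.8, 71.9]
ee_rot: [-0.584, 0.399, 0.584, 0.399]
contact_force: [0.0, 0.2, -0.6]
gripper_width: 16.2
```

>>> apply_moves(targets="0.4 0 0 0 1; 0.6 0 0 0 1; 0.6 0 0 0 1")

```text
clock: 36.17
position: [650.8, -4.8, 71.8]
ee_rot: [0.584, -0.399, -0.583, -0.399]
contact_force: [-0.4, 0.3, 2.2]
gripper_width: 16.0
```

>>> apply_moves(targets="0 0 0 0 0.55; 0 0 0 0 0.4; 0 0 0 0 0.25; 0 0 0 0 0; 0 0 0 0 -0.5; 0 0 0 0 -1; 0 0 0 0 -1; 0 0 0 0 -1")

```text
clock: 36.83
position: [650.6, -4.8, 71.4]
ee_rot: [0.584, -0.399, -0.584, -0.399]
contact_force: [0.3, -0.4, 0.5]
gripper_width: 85.2
```

>>> apply_moves(targets="-5 0 0 0 -1; -20 0 0 0 -1; -45 0 0 0 -1; -75 0 0 0 -1; -105 0 0 0 -1; -135 0 0 0 -1; -160 0 0 0 -1; -175 0 0 0 -1; -180 0 0 0 -1; -180 0 0 0 -1")

```text
clock: 37.67
position: [651.1, -4.7, 253.3]
ee_rot: [0.584, -0.398, -0.583, -0.4]
contact_force: [-0.3, -1.4, 0.2]
gripper_width: 85.5
```

```bash
python3 - <<'E'
from g import go
go()
from h import *
D=grab()
overlay(D,(650.3,-4.5),'s',25,'pics/o11.png')
for n in D: cv2.imwrite(f"pics/{n}f.png",cv2.convertScaleAbs(D[n]["img"][:,:,::-1],alpha=1.4))
E
```

```text
t 37.67 pos [651.1  -4.7 253.3] w 85.5 F [-0.3 -1.4  0.2] j [ 0.24  0.42  0.11  0.   -1.26 -1.44]
axes x [ 0.003  0.001 -1.   ] y [-0.932 -0.362 -0.004] z [-0.362  0.932 -0.   ]
```

View pics/o11.png

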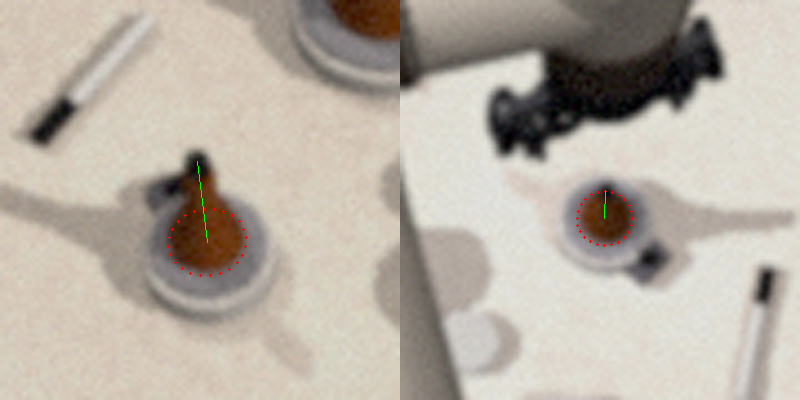

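View pics/scenef.png

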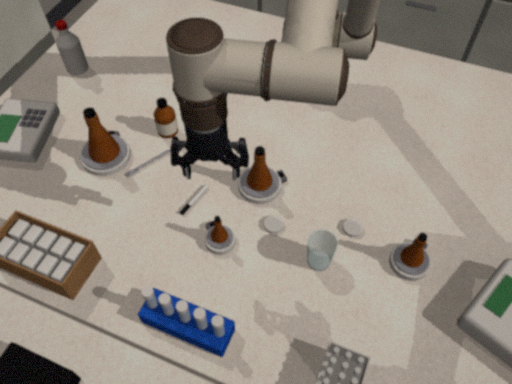

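All four flasks stand on their stirrers: (104,150), (260,182), (410,258) and (218,237). The bottle is still at (165,118) and the beaker at (321,250). As a last check, I'll compare stopper positions with the plate centres, and the bystanders with the first picture.

```bash
python3 - <<'E'
from h import *
D=grab()
C=dict(scene=dict(xl=(532,-408.4),l=(462.3,20.9),m=(530.2,431),s=(652,-3.6)),top=dict(xl=(528,-412),l=(458.4,19.3),m=(529,430.7),s=(649,-5.2)))
im0=dict(scene=cv2.imread("pics/scene0.png"),top=cv2.imread("pics/top0.png"))
for n in D:
    d=D[n]
    bl=blobs(masks2(n,d["img"])["dark"],5,(0,512,0,384))
    for f,c in C[n].items():
        H=FL[f][1];e=proj(d,[*c,25+H-5])
        if not bl: continue
        b=min(bl,key=lambda b:np.hypot(*(b[2]-e)))
        if np.hypot(*(b[2]-e))>6: print(n,f,"not seen");continue
        print(n,f,"stopper - plate",(ray(d,b[2],25+H-5)[:2]-c).round(1),b[1][4])
def dc(img,p):
    b=min(blobs(masks2("scene",img)["dark"],20,(0,512,0,384)),key=lambda b:np.hypot(*(b[2]-p)));return b[2].round(1)
print("cap",dc(im0["scene"][:,:,::-1],(161,103)),dc(D["scene"]["img"],(161,103)))
a=im0["scene"][225:275,300:345].astype(int);b=D["scene"]["img"][225:275,300:345,::-1].astype(int);print("beaker diff",np.abs(a-b).mean())
E
```

```text
scene xl stopper - plate [1.5 2.8] 75
scene l stopper - plate [ 1.  -0.1] 49
scene m stopper - plate [-0.6  0. ] 41
scene s stopper - plate [-0.2 -0.4] 12
top xl stopper - plate [0.2 3.3] 57
top l stopper - plate [ 2.1 -0.4] 36
top m stopper - plate [-3.2 -2. ] 12
top s not seen
cap [161.5 103.4] [161.5 103.1]
beaker diff 6.13837037037037
```

```bash
python3 -c "
from bench import job
print(job.job_done())"
```

```text
the job is handed in; nothing more can be done
None
```

All four flasks stand upright on the stirrers that match their size. I placed them largest to smallest and handed the job in at about 38 s on the robot's clock. Each was set down in small steps until the force showed contact, then released, and the arm ended raised clear of everything.

**Centring:** My last check compared each stopper with its plate centre. All were within about 3 mm in x or y where both cameras could see them, about 4 mm overall; flask_xl and flask_m were the furthest off. flask_s could only be checked this way in the scene view, where it was within 1 mm. The two cameras disagreed with each other by up to about 4 mm, so I used averages for the plate centres.

**Bystanders:** The bottle's cap was within 0.3 px of where it started. The beaker looks unmoved. I only compared its picture patch before and after: the mean difference was 6 grey levels, which could be noise or shadow but was not resolved further.

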